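# Feel out the hidden die cassette and load it through the dust flaps

## Task

The spare die cassette lies out of sight somewhere along the trough inside the blue lidded box, whose lid is clasped shut: reach in under the lid's front edge with the tool tilted, gently feel along for the cassette and lift it out by its grip fin. Then set it on the crimping station's loading ledge and push it through the pair of yellow spring flaps until it stands wholly inside on the pan and both flaps have closed behind it. Leave the other things on the desk where they are.

Things in the scene. Friction and masses are not known exactly. Their poses are not given: they have to be found in the camera images.
- die_box: Blue steel box fixed to the desk, 400 mm wide (y), 227 mm high, grey lid clasped down. Origin on the desk under the middle of the lid's front edge; +x points into the box (away from the robot), z up. Open only at the front (-x): mouth 390 mm wide, from the floor (top at z = 20 mm) to the lid's underside (z = 220 mm). The floor runs out to x = -30 mm with side lips up to z = 28 mm.
- lid_edge (a point): Middle of the lid's front edge, on its underside (x = 0, z = 220 mm in the box frame); axes as the box. The lid is 7 mm thick and runs 106 mm back from here (+x).
- trough (a point): Middle of the hidden trough, on the box floor (x = 61 mm, z = 20 mm in the box frame); axes as the box. The trough runs along y between a floor rib 6 mm high (box x = 21 to 25 mm) and the back wall (x = 97 mm). ONE loose die cassette stands in it, upright and square to the box (within 0.03 rad), its middle anywhere from 40 mm to the -y side to 40 mm to the +y side of this point.
- fin_zone (a point): Where the fin would be (its middle) if the cassette stood at mid-trough; NOT tracked: the true y must be felt. Cassette: steel base 66 (x) by 46 (y) by 16 mm, on it an orange grip fin 38 (x) by 22 (y) by 40 mm, mid-width and flush with the base's mouth end (-x); 56 mm high in all, about 0.4 kg, slides when pushed with 1.5 to 4 N. Box frame: base x = 28 to 94 mm, fin 28 to 66 mm, give or take 3 mm.
- station: Dark crimping station with a green lever head, fixed to the desk. Origin on the desk under the middle of the flap line; +x points into the loading bay (away from the robot), z up. Bay cheeks are 96 mm high. The green head and column (from x = 115 mm, z from 175 mm; from x = 147 mm down to the desk) stand behind and above the bay, with a fixed lever up to z = 385 mm on its -y side.
- ledge (a point): Middle of the loading ledge's top (x = -55 mm, z = 30 mm in the station frame); axes as the station. Level, 120 mm wide, from x = -110 to 0 mm. Two guide ribs on it, 12 mm high, start at x = -77 mm some 80 mm apart and narrow to 60 mm at the flaps; the cassette fits between them lengthwise.
- flap_line (a point): Middle of the flap line at ledge height (x = 0, z = 30 mm in the station frame); axes as the station. Two posts, up to z = 82 mm, stand beside the flaps at y = 34 to 46 mm on either side. There is no lintel. The cassette's end nearest the robot must be more than 34 mm past this line (+x) before the flaps can close behind it.
- bay (a point): Middle of the bay floor's length at ledge height (x = 80 mm, z = 30 mm in the station frame); axes as the station. The bay is 76 mm wide, ends at a wall at x = 137 mm, is open above from x = 0 to 47 mm and roofed beyond (underside z = 96 mm, top 102 mm). Its floor is the pan.
- flap_left (a joint): Yellow sprung flap on the +y side of the flap line, 30 mm wide, z = 33 to 81 mm, hinged on a vertical axis at y = +32 mm; 0 = closed, grows (rad) as it swings inwards (+x of the station) to at most 1.55. A push of about 2 N opens it and the spring shuts it.
- flap_right (a joint): The same on the -y side, hinged at y = -32 mm; 0 = closed, grows (rad) as it swings inwards.
- pan (a joint): Sprung aluminium pan, the bay's floor from x = 3 to 135 mm of the station, 72 mm wide, top at z = 29 mm when empty; joint value 0 = empty, 0.004 (m) = pressed fully down by the cassette's weight.
- test_tube: Bystander: green glass tube with a cork, upright in a square 60 mm steel foot, 155 mm high; origin under the foot.
- shell_tray: Bystander: white nylon tray of connector shells, 110 by 160 by 30 mm; origin under its centre.
- header_bar: Bystander: steel pin header bar lying flat, 120 mm along its x, 20 mm wide, 22 mm high with pins; origin under its centre.
- probe: Bystander: black oscilloscope probe tip lying along its x, 140 mm long, 18 mm high; origin under its middle.
- meter: Bystander: grey hand meter lying flat, 150 mm along x by 78 by 42 mm; origin under its centre.
- contact_jar: Bystander: amber jar, 64 mm across, 85 mm high; origin under its centre.

How it is judged:
On the way:
1. both spring flaps are pushed open (value of joint each of flap_left, flap_right above 0.6 rad), for 0.1 s.
At the end, for the whole second after the job is handed in: The cassette stands wholly inside the bay: the pan is pressed down by more than 3 mm and at rest, and both flaps are shut again (each under 0.12 rad) (value of joint pan above 0.003 m and value of joint each of flap_left, flap_right below 0.12 rad and velocity of joint pan below 0.01 m/s); the robot touches nothing.
It fails at once if a bystander is shifted more than 30 mm (distance of any of test_tube, shell_tray, header_bar, probe, meter, contact_jar from where it was at the start of the episode above 0.03 m).
It fails at once if the box is struck with more than 45 N by fingers or arm (contact force between any of the fingers, the arm and die_box above 45 N).
It also fails if it takes over 72 s, if anything falls off the work surface, if the arm or the gripper's body presses on something with over 40 N, if the wrist force passes 120 N, or if a joint passes its speed limit or range.

## Robot

A 6-joint arm with a two-finger parallel gripper is mounted at the origin on the work surface. World frame = base frame: x ahead of the robot, y to its left, z up, the work surface at z = 0. Lengths are in m, angles in rad, forces in N, time in s.
With the tool pointing down it reaches from about 0.35 to 1 m from the base axis. Payload 7.1 kg.
Tool frame: the origin (TCP) lies on the mounting face of the last link; the fingertips stand 173 mm ahead of it and the grasp point (between the pads) lies 155 mm ahead of it; x points along the fingers, y is the direction in which the jaws open and shut, and the axes are right-handed (so a half turn about x gives the same grasp; the last joint's range is limited). The gripper opens to 85 mm and grips with 20 to 120 N. Pads are 22 mm wide; open, the fingers measure 114 mm over their backs; the gripper's body (76 mm by 85 mm) begins 54 mm behind the grasp point. The pads swing forward as they close: fully open they stand 13 mm farther back than shut.
Start: joints at [1.245, 0.423, 1.63, -0, 1.089, -0.019], TCP at [0.189, 0.596, 0.405] pointing down, gripper open.
Joint ranges: [-3, 3], [-0.9, 2.11], [0.09, 2.58], [-1.31, 4.45], [0.11, 2.69], [-2.54, 2.54]. Speed limits (rad/s): [2.39, 2.39, 3.01, 3.14, 3.14, 3.14].

## Interface

Orientations are given as a 3x3 rotation matrix whose columns are the frame's x, y, z axes.
In Python, from workcell import arm gives the robot as it stands. Calls block until the motion is done:
- arm.reach(position, orientation): joint-space move of the TCP to a pose.
- arm.line_to(position, rate=0.15, orientation=None, until_force=None): straight line of the TCP; orientation=None keeps the orientation; rate is the mean speed in m/s. With until_force (N) it stops when the force on the tool has changed by that much, and returns True; else False.
- arm.move_joints(angles): joint-space move.
- arm.gripper_to(opening, effort=None): finger opening in m; effort is the grip in N (None keeps the last); returns when the fingers have stopped.
- arm.sleep(seconds).
- arm.ik(position, orientation): joint angles nearest the present ones, or None.
- arm.get_state(): the state.
- arm.get_image(name): name is "scene" or "top" or "wrist"; returns (picture, depth): 400x640x3 uint8, red, green, blue; 400x640 float32, m along the optical axis (not along the pixel's ray), 0 where there is no reading.
- arm.camera_params(name): a dict with "intrinsics" (3x3 intrinsics, pixels), "R" (3x3) and "t" (3): a world point X has camera coordinates R X + t. Camera axes: x right, y down, z forward; pixel columns grow to the right and rows downward; lengths in m; the calibration is good to about 2 mm. A picture is of the moment at which its call begins: read the wrist's pose just before it. camera_params takes no time and is no camera call; for the wrist camera it gives the pose at the moment of the call.
A pose or a line that the arm cannot do raises arm.Unreachable and nothing moves.
- arm.finish_job(): hands the job in, once; it reports no verdict.
Trained networks look in the newest picture that a camera, given by its name, has taken for a name from the list of things; names that differ only in an ending like _2 or _b are one class to them, and where a whole thing is asked for, a point or a joint stands for the part that bears it (a point fixed in the world has none). Each returns a list of dicts, best first, with "conf" (0 to 1); they miss things now and then, are a little off and sometimes report something else, mostly with a low value. They report only what shows in the picture. A call takes as long as a camera call.
- arm.search_frame(camera, thing): "rect" ([centre column, centre row, width, height] in pixels, round what is visible of it).
- arm.tip_of(camera, thing): "pixel" ([column, row] in pixels: a listed point, or the origin of a listed thing).
The state is a dict: "time": time; "joint_pos": joint angles; "qd": joint speeds; "tau": joint torques, N m; "ee_pos": TCP position; "orientation": TCP orientation; "force": force on the tool from outside, world axes, zero at the start; "wrist_torque": the same for the moment, N m; "opening": finger opening in m.
Only numpy, scipy, OpenCV 4.12 (cv2) and the standard library are available. Lean on these libraries where they do the work, as an engineer would, in place of code of your own. Each camera call takes 0.05 s, during which the arm holds its last target.

## Working session

There is one attempt and no reset: what is moved stays moved. The work goes in short steps, each a Python script; the robot and the scene stay as the last script left them, time stands still between calls to the robot, and variables do not carry over. Pictures are saved under pics/ and viewed, and the job is handed in when it is done.

```bash
ls; mkdir -p pics; cat > h.py <<'E'
import numpy as np, cv2
from workcell import arm
def snap(cam,fn):
    im,d=arm.get_image(cam); P=arm.camera_params(cam)
    cv2.imwrite('pics/'+fn,im[:,:,::-1]); np.savez('pics/'+fn[:-4]+'.npz',im=im,d=d,K=P['intrinsics'],R=P['R'],t=P['t'])
    return im,d,P
def unproj(px,z,P):
    K=np.array(P['intrinsics']);R=np.array(P['R']);t=np.array(P['t'])
    return R.T@(z*np.linalg.inv(K)@np.array([px[0],px[1],1])-t)
def proj(X,P):
    c=np.array(P['R'])@X+np.array(P['t']);p=np.array(P['intrinsics'])@c;return p[:2]/p[2]
E
python3 - <<'E'
from h import *
for c in ['scene','top']:
    im,d,P=snap(c,c+'0.png')
    for n in ['die_box','lid_edge','trough','fin_zone','station','ledge','flap_line','bay','test_tube','shell_tray','header_bar','probe','meter','contact_jar']:
        r=arm.tip_of(c,n)
        if r:
            p=r[0]['pixel'];u,v=int(round(p[0])),int(round(p[1]))
            z=d[min(max(v,0),399),min(max(u,0),639)]
            print(c,n,np.round(p,1),round(r[0]['conf'],2),np.round(unproj(p,z,P),3))
        else: print(c,n,None)
s=arm.get_state();print(s['time'],s['ee_pos'],s['force'],s['opening'])
E
```

```text
pics
scene die_box None
scene lid_edge [381.7 241.4] 0.97 [ 0.502  0.206 -0.008]
scene trough [372.8 282.9] 0.66 [0.687 0.256 0.124]
scene fin_zone [374.  274.6] 0.89 [0.688 0.251 0.21 ]
scene station [259.9 197.7] 0.85 [ 0.617 -0.217  0.097]
scene ledge [271.1 187.3] 0.69 [ 0.537 -0.232  0.022]
scene flap_line [260.8 196.5] 0.93 [ 0.609 -0.22   0.089]
scene bay [237.7 209. ] 0.73 [ 0.691 -0.257  0.098]
scene test_tube [275.8 250.6] 0.87 [ 0.73  -0.085  0.025]
scene shell_tray [483.3 265.1] 0.84 [0.408 0.543 0.015]
scene header_bar [351.8 189. ] 0.5 [0.388 0.019 0.012]
scene probe [250.4 127. ] 0.45 [ 0.36  -0.444  0.013]
scene meter [211.5 133.6] 0.86 [ 0.47  -0.543  0.035]
scene contact_jar [465.6 298.8] 0.91 [0.562 0.533 0.063]
top die_box [249.7 196.8] 0.68 [0.591 0.213 0.022]
top lid_edge [233.  187.2] 0.74 [0.614 0.26  0.075]
top trough [241.3 177. ] 0.88 [0.616 0.207 0.225]
top fin_zone [244.2 177.9] 0.76 [0.613 0.198 0.226]
top station [385.4 194. ] 0.86 [ 0.596 -0.243  0.028]
top ledge [382.9 208.8] 0.57 [ 0.546 -0.233  0.03 ]
top flap_line [387.4 193.1] 0.61 [ 0.595 -0.246  0.051]
top bay [397.5 174.7] 0.56 [ 0.645 -0.271  0.106]
top test_tube [341.2 159.1] 0.77 [ 0.717 -0.097  0.031]
top shell_tray [152.7 255.3] 0.94 [0.398 0.531 0.021]
top header_bar [308.5 261.9] 0.46 [0.372 0.016 0.017]
top probe [341.2 156.7] 0.68 [ 0.719 -0.095  0.056]
top meter [481.3 230.3] 0.76 [ 0.47  -0.553  0.04 ]
top contact_jar [153.9 213.9] 0.86 [0.53  0.515 0.07 ]
1.5 [0.18872537 0.59580544 0.40473063] [ 0.07264256  0.35602248 -0.91695889] 0.08524870875061244
```

View pics/scene0.png

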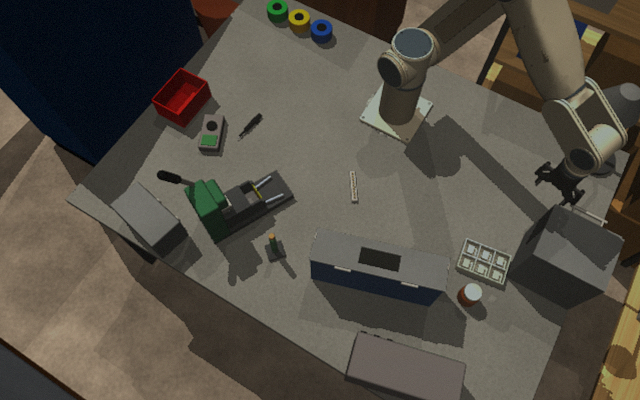

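View pics/top0.png

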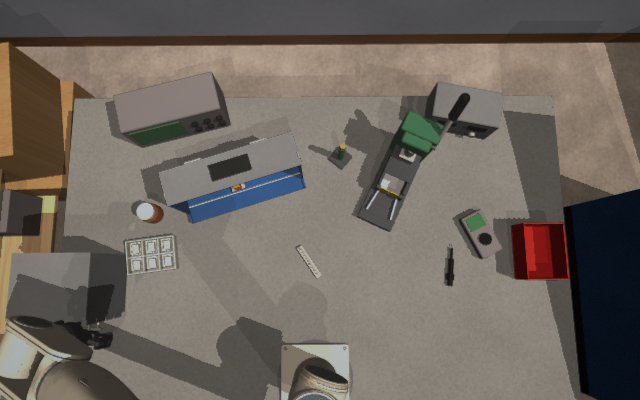

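The scene view shows the box's back and lid at about (380,265) and the station at (235,200). The top view shows the box's lid at (232,170), its open front at (245,198), and the station's ledge at about (382,205). Next I'll fit both poses from depth.

```bash
python3 - <<'E'
import numpy as np,cv2
f=np.load('pics/top0.npz');im=f['im'];d=f['d'];K,R,t=f['K'],f['R'],f['t']
a=cv2.resize(im[125:230,140:320],None,fx=4.4,fy=4.4,interpolation=cv2.INTER_CUBIC)[:,:,::-1]
b=cv2.resize(im[90:240,340:480],None,fx=4,fy=4,interpolation=cv2.INTER_CUBIC)[:,:,::-1]
cv2.imwrite('pics/cbox.png',a);cv2.imwrite('pics/csta.png',b)
v,u=np.mgrid[:400,:640]
c=np.stack([u*d,v*d,d],-1)@np.linalg.inv(K).T
X=(c-t)@R
np.save('pics/topX.npy',X)
def rect(m,name):
    m=cv2.morphologyEx(m.astype(np.uint8),cv2.MORPH_OPEN,np.ones((3,3)))
    n,l,s,_=cv2.connectedComponentsWithStats(m)
    k=1+np.argmax(s[1:,4]);q=X[l==k]
    r=cv2.minAreaRect((q[:,:2]*1000).astype(np.float32));print(name,r,len(q),np.median(q[:,2]));print(cv2.boxPoints(r).round(1))
reg=(u>140)&(u<320)&(v>125)&(v<230)
rect(reg&(abs(X[...,2]-.227)<.012),'lid')
rect(reg&(abs(X[...,2]-.020)<.010)&(im[...,2]>im[...,0]+40.),'floor')
reg=(u>340)&(u<480)&(v>90)&(v<240)
rect(reg&(abs(X[...,2]-.03)<.010),'ledge')
rect(reg&(abs(X[...,2]-.1)<.012),'roof')
E
```

```text
lid ((645.1095581054688, 241.9555206298828), (113.483154296875, 408.3470153808594), 17.339651107788086) 5023 0.22737417493529233
[[530.1 419.9]
 [651.8  30.1]
 [760.1  64. ]
 [638.4 453.8]]
floor ((587.7269287109375, 225.0290069580078), (52.102901458740234, 394.70458984375), 17.384361267089844) 1700 0.02007992544178914
[[503.9 405.6]
 [621.8  28.9]
 [671.6  44.5]
 [553.6 421.2]]
ledge ((546.4909057617188, -223.90414428710938), (120.12466430664062, 111.73374938964844), 64.17469024658203) 1087 0.03056485212716497
[[ 470.  -253.6]
 [ 570.6 -302.3]
 [ 622.9 -194.2]
 [ 522.4 -145.5]]
roof ((682.0164794921875, -288.41412353515625), (93.1136703491211, 98.83059692382812), 63.48640441894531) 662 0.10298186125883074
[[ 617.  -308. ]
 [ 705.5 -352.1]
 [ 747.  -268.8]
 [ 658.6 -224.7]]
```

View pics/cbox.png

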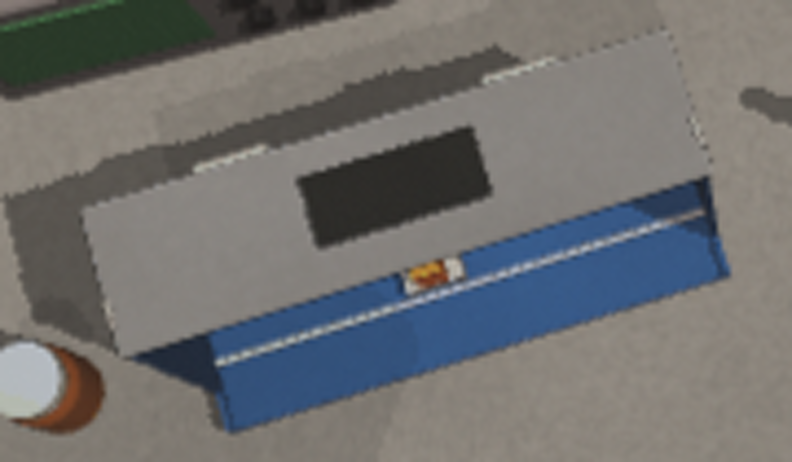

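View pics/csta.png

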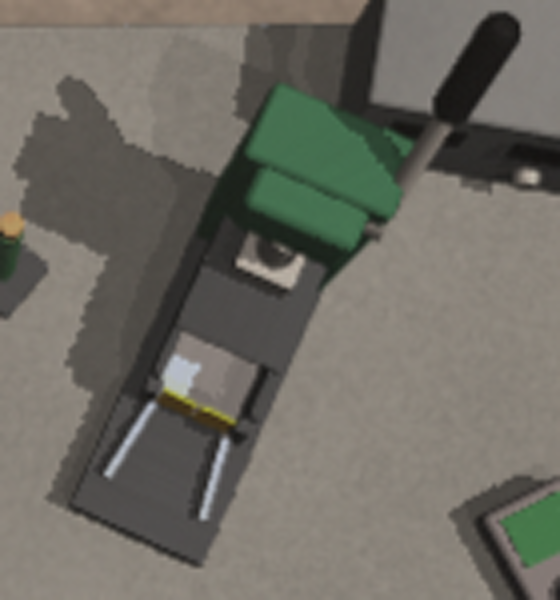

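```bash
python3 - <<'E'
import numpy as np
X=np.load('pics/topX.npy');f=np.load('pics/top0.npz');im=f['im']
a=np.deg2rad(17.36);o=np.array([.5944,.2264]);B=np.array([[np.cos(a),np.sin(a)],[-np.sin(a),np.cos(a)]])
for v in range(182,194):
    print(v,[(u,tuple(im[v,u]),tuple((np.r_[B@(X[v,u,:2]-o),X[v,u,2]]*1000).round().astype(int))) for u in range(230,248,2)] if v in(184,186,188,190) else '')
q=X[175:200,225:255].reshape(-1,3); c=im[175:200,225:255].reshape(-1,3).astype(float)
m=(c[:,0]>c[:,2]+60)
b=np.c_[(q[:,:2]-o)@B.T,q[:,2]]*1000
print(m.sum(),b[m].min(0),b[m].max(0),b[m].mean(0))
m2=(c.min(1)>130)
print(b[m2].round()[:30])
E
```

```text
182 
183 
184 [(230, (np.uint8(133), np.uint8(129), np.uint8(125)), (np.int64(4), np.int64(11), np.int64(229))), (232, (np.uint8(132), np.uint8(129), np.uint8(126)), (np.int64(3), np.int64(6), np.int64(227))), (234, (np.uint8(128), np.uint8(126), np.uint8(121)), (np.int64(0), np.int64(0), np.int64(232))), (236, (np.uint8(125), np.uint8(118), np.uint8(111)), (np.int64(-1), np.int64(-5), np.int64(225))), (238, (np.uint8(132), np.uint8(108), np.uint8(79)), (np.int64(-2), np.int64(-10), np.int64(224))), (240, (np.uint8(100), np.uint8(67), np.uint8(49)), (np.int64(39), np.int64(5), np.int64(46))), (242, (np.uint8(180), np.uint8(175), np.uint8(165)), (np.int64(39), np.int64(-1), np.int64(37))), (244, (np.uint8(135), np.uint8(129), np.uint8(123)), (np.int64(39), np.int64(-7), np.int64(32))), (246, (np.uint8(54), np.uint8(86), np.uint8(131)), (np.int64(39), np.int64(-12), np.int64(22)))]
185 
186 [(230, (np.uint8(118), np.uint8(116), np.uint8(114)), (np.int64(-1), np.int64(13), np.int64(227))), (232, (np.uint8(87), np.uint8(83), np.uint8(79)), (np.int64(-3), np.int64(8), np.int64(227))), (23
[... 2403 characters left out ...]
.int64(-6), np.int64(21)))]
191 
192 
193 
34 [24.50806497  5.0446885  36.59575635] [35.23994912 25.64781299 76.95973282] [28.22733125 14.18486311 65.12864343]
[[ 41.   2.  37.]
 [ 39.  -1.  37.]
 [ 39.  -4.  35.]
 [ 39.   4.  32.]
 [ 36.   0.  37.]
 [ 36.  -3.  34.]
 [ 35.  -6.  34.]
 [ 32.   1.  41.]
 [ 34.  -1.  30.]
 [ 32.  -5.  34.]
 [ 31.   3.  31.]
 [ 30.  -1.  32.]
 [ 27.  -5.  39.]
 [ 21. -32.  24.]
 [ 21. -35.  21.]
 [ 27.   3.  36.]
 [ 21. -19.  30.]
 [ 20. -22.  29.]
 [ 19. -25.  28.]
 [ 34.  36.  35.]
 [ 33.  33.  33.]
 [ 21.  -8.  29.]
 [ 20. -11.  27.]
 [ 19. -14.  27.]
 [ 31.  37.  35.]
 [ 30.  34.  33.]
 [ 28.  30.  38.]
 [ 22.   3.  23.]
 [ 19.  -1.  31.]
 [ 20.  -3.  25.]]
```

The top view does show part of the cassette under the lid. Its fin is near box y ≈ +15 mm, with its front at x ≈ 27 mm. I'll use that as a prior and confirm it by feel. Next I'll check reachability.

```bash
cat >> h.py <<'E'
def frame(o,yaw):
    c,s=np.cos(yaw),np.sin(yaw); return np.array([o[0],o[1],0.]),np.array([[c,-s,0],[s,c,0],[0,0,1.]])
BOX=frame([.5944,.2264],np.deg2rad(17.36))
STA=frame([.5972,-.2479],np.deg2rad(-25.7))
def pose(F,g,pitch,flip=1,dyaw=0.,L=.155):
    """grasp point g in frame F, tool pitched down by pitch deg"""
    o,R=F; p=np.deg2rad(pitch)
    x=np.array([np.cos(p)*np.cos(dyaw),np.cos(p)*np.sin(dyaw),-np.sin(p)]);y=flip*np.array([-np.sin(dyaw),np.cos(dyaw),0]);z=np.cross(x,y)
    Rw=R@np.stack([x,y,z],1); return o+R@np.array(g)-L*Rw[:,0],Rw
def st():
    s=arm.get_state();print('t',round(s['time'],2),'ee',np.round(s['ee_pos'],4),'F',np.round(s['force'],2),'op',round(s['opening'],4),'q',np.round(s['joint_pos'],2));return s
def tolocal(F,X): return F[1].T@(np.asarray(X)-F[0])
E
python3 - <<'E'
from h import *
for fl in (1,-1):
  for pt in (40,45,55):
    for nm,F,g in (('pre',BOX,(-.12,.015,.12)),('pre2',BOX,(-.04,.015,.07)),('in',BOX,(.045,.015,.062)),('led',STA,(-.06,0,.075)),('ledhi',STA,(-.09,0,.2)),('push0',STA,(-.12,0,.07)),('pushend',STA,(.03,0,.07))):
        q=arm.ik(*pose(F,g,pt,fl)); print(fl,pt,nm,None if q is None else np.round(q,2))
E
```

```text
1 40 pre [0.44 0.55 2.42 3.31 0.7  1.53]
1 40 pre2 [0.41 0.7  2.24 3.28 0.68 1.54]
1 40 in [0.39 0.74 2.07 3.28 0.54 1.51]
1 40 led [-0.38  0.69  2.27  3.22  0.69  1.55]
1 40 ledhi [-0.38  0.33  2.32  3.28  0.38  1.48]
1 40 push0 [-0.37  0.71  2.39  3.22  0.83  1.57]
1 40 pushend [-0.4   0.72  2.08  3.22  0.53  1.54]
1 45 pre [0.43 0.49 2.38 3.33 0.52 1.5 ]
1 45 pre2 [0.41 0.66 2.21 3.29 0.52 1.51]
1 45 in [0.39 0.71 2.03 3.3  0.39 1.48]
1 45 led [-0.39  0.64  2.24  3.23  0.53  1.54]
1 45 ledhi [-0.38  0.3   2.28  3.35  0.23  1.41]
1 45 push0 [-0.38  0.65  2.36  3.23  0.65  1.56]
1 45 pushend [-0.4   0.69  2.05  3.24  0.38  1.52]
1 55 pre [0.42 0.42 2.3  3.49 0.2  1.33]
1 55 pre2 [0.4  0.6  2.14 3.41 0.21 1.39]
1 55 in None
1 55 led [-0.39  0.58  2.16  3.29  0.21  1.47]
1 55 ledhi None
1 55 push0 [-0.38  0.56  2.29  3.26  0.32  1.51]
1 55 pushend None
-1 40 pre [ 0.44  0.55  2.42  3.31  0.7  -1.61]
-1 40 pre2 [ 0.41  0.7   2.24  3.28  0.68 -1.6 ]
-1 40 in [ 0.39  0.74  2.07  3.28  0.54 -1.63]
-1 40 led [-0.38  0.69  2.27  3.22  0.69 -1.59]
-1 40 ledhi [-0.38  0.33  2.32  3.28  0.38 -1.66]
-1 40 push0 [-0.37  0.71  2.39  3.22  0.83 -1.58]
-1 40 pushend [-0.4   0.72  2.08  3.22  0.53 -1.6 ]
-1 45 pre [ 0.43  0.49  2.38  3.33  0.52 -1.64]
-1 45 pre2 [ 0.41  0.66  2.21  3.29  0.52 -1.63]
-1 45 in [ 0.39  0.71  2.03  3.3   0.39 -1.66]
-1 45 led [-0.39  0.64  2.24  3.23  0.53 -1.6 ]
-1 45 ledhi [-0.38  0.3   2.28  3.35  0.23 -1.73]
-1 45 push0 [-0.38  0.65  2.36  3.23  0.65 -1.59]
-1 45 pushend [-0.4   0.69  2.05  3.24  0.38 -1.62]
-1 55 pre [ 0.42  0.42  2.3   3.49  0.2  -1.81]
-1 55 pre2 [ 0.4   0.6   2.14  3.41  0.21 -1.75]
-1 55 in None
-1 55 led [-0.39  0.58  2.16  3.29  0.21 -1.67]
-1 55 ledhi None
-1 55 push0 [-0.38  0.56  2.29  3.26  0.32 -1.63]
-1 55 pushend None
```

```bash
python3 - <<'E'
from h import *
arm.move_joints([0.44,0.1,2.2,1.6,0.5,0.7])
st()
arm.reach(*pose(BOX,(-.12,.015,.12),40,1)); s=st()
P=arm.camera_params('wrist');C=-np.array(P['R']).T@np.array(P['t']); print('cam in tool',s['orientation'].T@(C-s['ee_pos']) , 'cam', C)
snap('wrist','w1.png');snap('top','top1.png')
E
```

```text
t 2.92 ee [0.3769 0.2587 0.4188] F [-0.03  0.5  -0.49] op 0.0851 q [0.44 0.1  2.2  1.6  0.5  0.7 ]
t 4.43 ee [0.3625 0.1701 0.2198] F [ 0.65 -0.08  0.59] op 0.0853 q [0.44 0.55 2.41 3.31 0.7  1.53]
cam in tool [ 0.03025586 -0.00113594 -0.07265925] cam [0.34046796 0.16192936 0.14469851]
```

View pics/w1.png

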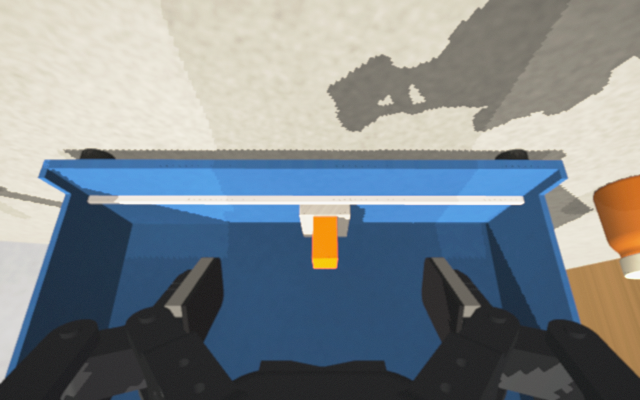

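View pics/top1.png

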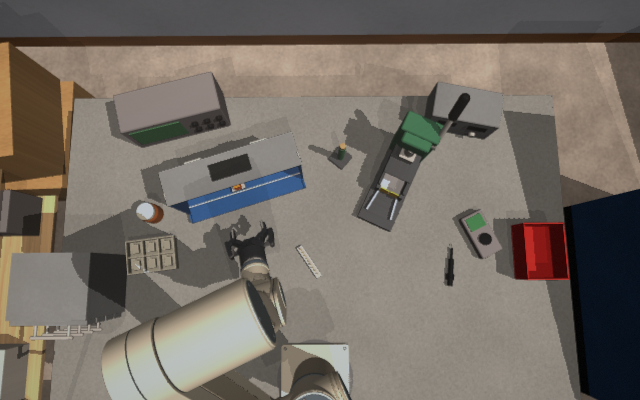

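The wrist view is upside down, with the camera under the tool. It shows the orange fin at (325,243) on its steel base, between the open jaws. Next I'll measure it.

```bash
python3 - <<'E'
from h import *
f=np.load('pics/w1.npz');im=f['im'].astype(float);d=f['d'];K,R,t=f['K'],f['R'],f['t']
v,u=np.mgrid[:400,:640]
X=((np.stack([u*d,v*d,d],-1)@np.linalg.inv(K).T)-t)@R
b=(X-BOX[0])@BOX[1]*1000
m=(im[...,0]>200)&(im[...,2]<80)&(abs(u-325)<40)&(d>0)
q=b[m];print(m.sum(),np.percentile(q,[2,50,98],axis=0).round(1))
fr=q[(abs(q[:,2]-55)<15)];print('front',np.polyfit(fr[:,1],fr[:,0],1),fr[:,0].mean(), fr[:,1].min(),fr[:,1].max())
# rib check & box front floor corners
m=(im.min(-1)>190)&(v>190)&(v<207)&(u>85)&(u<525); q=b[m];print('rib',np.percentile(q,[2,50,98],axis=0).round(1))
m=(v>205)&(v<240)&(u>295)&(u<355)&(d>0)&(im.min(-1)>100)
q=b[m];q=q[(q[:,0]<60)];print('base',np.percentile(q,[2,50,98],axis=0).round(1))
for vv in (215,222,230): print(vv,[tuple(b[vv,uu].round().astype(int)) for uu in (298,302,306,310,318,332,340,346,350,353)])
# side walls at mouth: leftmost/rightmost blue
for vv in (300,): print([tuple(b[vv,uu].round().astype(int)) for uu in range(30,600,40)])
E
```

```text
1221 [[23.2  6.7 39.3]
 [24.8 17.2 62.1]
 [57.9 27.  76.8]]
front [-0.3442691  31.35370388] 25.56382637823305 3.840952297902902 27.609060633497204
rib [[  16.2 -162.6   20.6]
 [  17.9   16.4   24.5]
 [  37.4  188.9   27. ]]
base [[23.3 -5.4 27.6]
 [25.2 16.4 35.5]
 [58.1 39.3 42.4]]
215 [(np.int64(68), np.int64(-10), np.int64(21)), (np.int64(25), np.int64(-3), np.int64(37)), (np.int64(26), np.int64(0), np.int64(36)), (np.int64(27), np.int64(4), np.int64(36)), (np.int64(25), np.int64(11), np.int64(36)), (np.int64(25), np.int64(24), np.int64(36)), (np.int64(24), np.int64(31), np.int64(37)), (np.int64(25), np.int64(36), np.int64(37)), (np.int64(27), np.int64(40), np.int64(36)), (np.int64(67), np.int64(47), np.int64(21))]
222 [(np.int64(89), np.int64(-12), np.int64(21)), (np.int64(44), np.int64(-4), np.int64(37)), (np.int64(43), np.int64(-1), np.int64(37)), (np.int64(44), np.int64(3), np.int64(37)), (np.int64(24), np.int64(11), np.int64(44)), (np.int64(24), np.int64(23), np.int64(44)), (np.int64(45), np.int64(32), np.int64(36)), (np.int64(44), np.int64(38), np.int64(36)), (np.int64(90), 
[... 512 characters left out ...]
28))]
[(np.int64(-5), np.int64(-198), np.int64(114)), (np.int64(32), np.int64(-195), np.int64(110)), (np.int64(85), np.int64(-195), np.int64(104)), (np.int64(94), np.int64(-159), np.int64(102)), (np.int64(-149), np.int64(-28), np.int64(131)), (np.int64(95), np.int64(-79), np.int64(102)), (np.int64(95), np.int64(-38), np.int64(102)), (np.int64(92), np.int64(3), np.int64(103)), (np.int64(95), np.int64(43), np.int64(102)), (np.int64(94), np.int64(84), np.int64(102)), (np.int64(-121), np.int64(57), np.int64(128)), (np.int64(-149), np.int64(62), np.int64(131)), (np.int64(76), np.int64(195), np.int64(105)), (np.int64(15), np.int64(194), np.int64(112)), (np.int64(751), np.int64(789), np.int64(24))]
```

```bash
python3 - <<'E'
from h import *
arm.line_to(pose(BOX,(-.045,.017,.075),40)[0],rate=.15)
arm.gripper_to(.060,effort=25)
arm.line_to(pose(BOX,(.040,.017,.064),40)[0],rate=.08,until_force=8)
s=st()
R=s['orientation']
for dy in (.024,-.024):
    f0=arm.get_state()['force']
    hit=arm.line_to(pose(BOX,(.040,.017+dy,.064),40)[0],rate=.025,until_force=2.0)
    s=arm.get_state();g=tolocal(BOX,s['ee_pos']+.155*s['orientation'][:,0]);print(hit,'grasp pt box',g.round(4),'dF box',(BOX[1].T@(s['force']-f0)).round(2))
st()
snap('wrist','w2.png')
E
```

```text
t 6.87 ee [0.5137 0.219  0.1635] F [-0.89 -0.25 -0.65] op 0.0599 q [0.4  0.74 2.08 3.28 0.55 1.51]
True grasp pt box [0.0398 0.0381 0.0637] dF box [0.25 0.53 0.76]
True grasp pt box [ 0.0398 -0.0004  0.0635] dF box [ 0.03 -1.13 -0.02]
t 9.01 ee [0.5193 0.2025 0.1633] F [-0.44 -0.74  0.08] op 0.06 q [0.36 0.74 2.08 3.23 0.55 1.53]
```

View pics/w2.png

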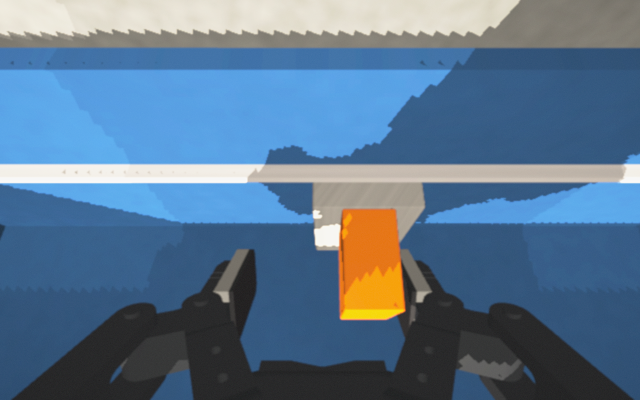

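The feel touched the fin at +38 and −0.4 mm, so its middle is at y ≈ 18.7 mm. The wrist view shows the right finger against the fin at (405,280). Gripping now.

```bash
python3 - <<'E'
from h import *
arm.line_to(pose(BOX,(.042,.0187,.064),40)[0],rate=.05)
st()
arm.gripper_to(.0,effort=45)
st()
arm.line_to(pose(BOX,(.042,.0187,.080),40)[0],rate=.05)
st()
snap('wrist','w3.png')
E
```

```text
t 9.59 ee [0.5154 0.2218 0.1636] F [-0.34  0.47 -0.42] op 0.06 q [0.4  0.74 2.07 3.29 0.54 1.51]
t 10.02 ee [0.5156 0.2212 0.1637] F [-0.91 -0.73  1.05] op 0.0215 q [0.4  0.74 2.07 3.29 0.54 1.51]
t 10.48 ee [0.5155 0.2213 0.18  ] F [ 0.35 -0.33 -4.29] op 0.022 q [0.4  0.7  2.08 3.3  0.51 1.5 ]
```

View pics/w3.png

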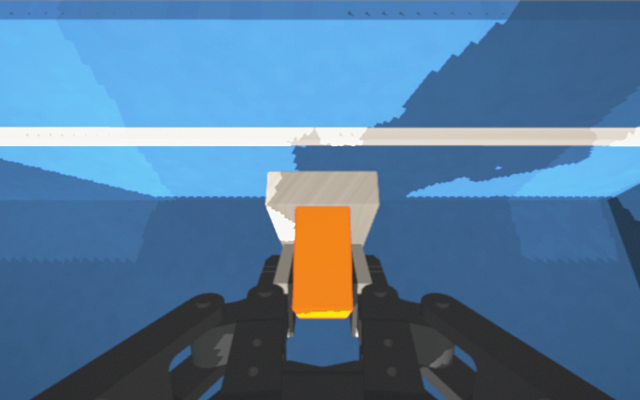

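The cassette is held: opening is 22 mm and the weight reads about 4 N. Now I'll take it out of the box, measure how it sits in the grip, and go to the station.

```bash
python3 - <<'E'
from h import *
arm.line_to(pose(BOX,(-.13,.0187,.085),40)[0],rate=.2)
arm.line_to(pose(BOX,(-.13,.0187,.20),40)[0],rate=.2)
snap('wrist','w4.png')
st()
p,R=pose(STA,(-.15,0,.20),40)
print(arm.ik(p,R))
arm.reach(p,R)
s=st()
snap('wrist','w5.png');snap('top','top5.png')
print(s['time'])
E
python3 - <<'E'
import sys;sys.path.insert(0,'.')
from h import *
f=np.load('pics/w5.npz');im=f['im'].astype(float);d=f['d'];K,R,t=f['K'],f['R'],f['t']
v,u=np.mgrid[:400,:640]
X=((np.stack([u*d,v*d,d],-1)@np.linalg.inv(K).T)-t)@R
b=(X-STA[0])@STA[1]*1000
m=(im[...,0]>170)&(im[...,2]<90)&(abs(u-325)<60)&(d>0)&(d<.3)
q=b[m];print(m.sum(),np.percentile(q,[2,50,98],axis=0).round(1))
for vv in range(160,330,10): print(vv,[tuple(b[vv,uu].round().astype(int)) for uu in (285,300,320,340,360)])
E
```

```text
t 12.32 ee [0.3512 0.1699 0.2988] F [ 0.22 -0.35 -4.59] op 0.0217 q [0.46 0.28 2.42 3.43 0.44 1.41]
[-0.36398687  0.27059076  2.44324189  3.29166975  0.44753583  1.48974155]
t 13.76 ee [ 0.3552 -0.131   0.2994] F [-0.5   0.39 -5.64] op 0.0218 q [-0.36  0.27  2.44  3.29  0.45  1.49]
13.7583
1133 [[-167.3  -10.6  174.4]
 [-165.7    0.4  211.6]
 [-134.3    9.8  212.6]]
160 [(np.int64(-7), np.int64(-36), np.int64(60)), (np.int64(-4), np.int64(-22), np.int64(58)), (np.int64(-3), np.int64(-2), np.int64(57)), (np.int64(-2), np.int64(18), np.int64(57)), (np.int64(-8), np.int64(36), np.int64(60))]
170 [(np.int64(-8), np.int64(-35), np.int64(71)), (np.int64(-3), np.int64(-21), np.int64(68)), (np.int64(-4), np.int64(-2), np.int64(69)), (np.int64(-4), np.int64(17), np.int64(69)), (np.int64(-9), np.int64(36), np.int64(71))]
180 [(np.int64(-166), np.int64(-16), np.int64(161)), (np.int64(-167), np.int64(-9), np.int64(162)), (np.int64(-166), np.int64(-1), np.int64(161)), (np.int64(-166), np.int64(7), np.int64(161)), (np.int64(-166), np.int64(15), np.int64(161))]
190 [(np.int64(-165), np.int64(-15), 
[... 2620 characters left out ...]
1), np.int64(-13), np.int64(210)), (np.int64(-166), np.int64(-8), np.int64(209)), (np.int64(-166), np.int64(-1), np.int64(209)), (np.int64(-167), np.int64(6), np.int64(209)), (np.int64(-171), np.int64(13), np.int64(210))]
310 [(np.int64(-174), np.int64(-13), np.int64(213)), (np.int64(-165), np.int64(-8), np.int64(213)), (np.int64(-166), np.int64(-1), np.int64(213)), (np.int64(-165), np.int64(6), np.int64(213)), (np.int64(-174), np.int64(12), np.int64(213))]
320 [(np.int64(-172), np.int64(-13), np.int64(216)), (np.int64(112), np.int64(-25), np.int64(197)), (np.int64(115), np.int64(-2), np.int64(197)), (np.int64(114), np.int64(20), np.int64(197)), (np.int64(-172), np.int64(12), np.int64(216))]
```

View pics/w5.png

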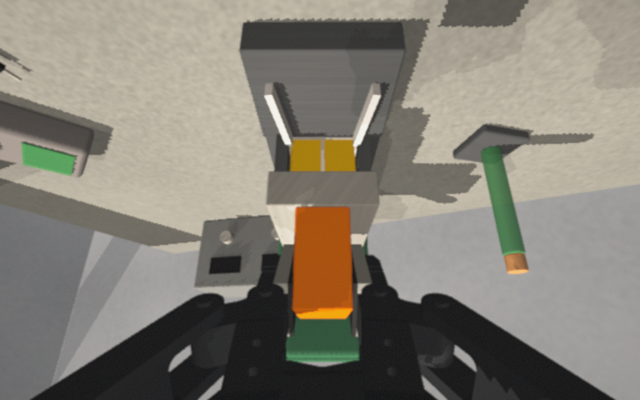

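View pics/top5.png

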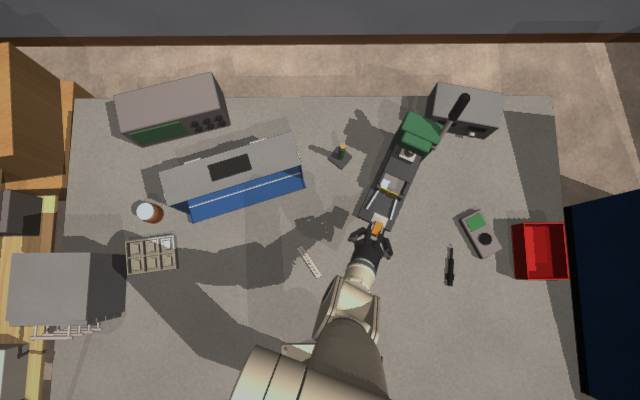

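The cassette hangs upright and square in the grip. Its near face is 16 mm behind the grasp point and its bottom about 43.5 mm below. I'll refine the station's yaw and offset from this wrist picture.

```bash
python3 - <<'E'
from h import *
f=np.load('pics/w5.npz');im=f['im'].astype(float);d=f['d'];K,R,t=f['K'],f['R'],f['t']
v,u=np.mgrid[:400,:640]
X=((np.stack([u*d,v*d,d],-1)@np.linalg.inv(K).T)-t)@R
b=(X-STA[0])@STA[1]*1000
# ribs: heights 36..46
for lo,hi in ((262,292),(352,385)):
    m=(u>lo)&(u<hi)&(v>78)&(v<150)&(abs(b[...,2]-42)<2.5)&(b[...,0]<-12)&(b[...,0]>-85)
    q=b[m];print('rib',len(q),np.polyfit(q[:,0],q[:,1],1),q[:,0].min(),q[:,1].mean())
m=(im[...,0]>130)&(im[...,2]<60)&(v<172)&(v>138)&(u>285)&(u<360);q=b[m]
print('flap',len(q),np.percentile(q,[2,50,98],axis=0).round(1),'x=f(y)',np.polyfit(q[:,1],q[:,0],1))
m=(u>240)&(u<410)&(v>48)&(v<135)&(abs(b[...,2]-30)<4);q=b[m]
for x0 in range(-105,-30,15):
    r=q[abs(q[:,0]-x0)<4];print(x0,r[:,1].min(),r[:,1].max(),r[:,2].mean())
print('ledge front',np.percentile(q[:,0],[0.5,2]))
E
```

```text
rib 409 [  0.1382053  -31.46522604] -80.35500571013455 -38.43520659538588
rib 411 [-0.12532955 32.52786156] -80.7556952681743 38.91489798269238
flap 1775 [[ -5.  -29.3  35. ]
 [ -3.6   2.8  52.8]
 [ -2.4  29.5  68.8]] x=f(y) [-2.57884331e-03 -5.10536139e+00]
-105 -59.969714172011294 60.08588525271996 30.513616335270463
-90 -59.92527083582768 60.00458344271653 30.48626536552846
-75 -59.72474172967382 59.936923009199965 30.59293771175695
-60 -59.47136419162297 60.20098713792393 30.54571102387604
-45 -59.537019268312925 60.076344133175944 30.58396365610455
ledge front [-112.06875958 -111.42903657]
```

```bash
cat >> h.py <<'E'
STA=(STA[0]+STA[1]@np.array([-.002,.0002,0]),STA[1])
E
python3 - <<'E'
from h import *
arm.line_to(pose(STA,(-.070,0,.14),40)[0],rate=.15)
arm.line_to(pose(STA,(-.070,0,.082),40)[0],rate=.1)
h=arm.line_to(pose(STA,(-.070,0,.068),40)[0],rate=.02,until_force=3)
s=st();print(h,tolocal(STA,s['ee_pos']+.155*s['orientation'][:,0]))
arm.gripper_to(.045,effort=25)
p=s['ee_pos']-.10*s['orientation'][:,0]
arm.line_to(p,rate=.15)
st();snap('wrist','w6.png')
E
```

```text
t 15.9 ee [ 0.4254 -0.165   0.1731] F [-1.58  1.39  5.59] op 0.0213 q [-0.38  0.69  2.29  3.22  0.72  1.56]
True [-6.97323394e-02  1.11205804e-05  7.37370135e-02]
t 17.07 ee [ 0.3568 -0.1319  0.2372] F [ 0.13 -0.15 -0.31] op 0.0451 q [-0.36  0.49  2.46  3.25  0.67  1.54]
```

View pics/w6.png

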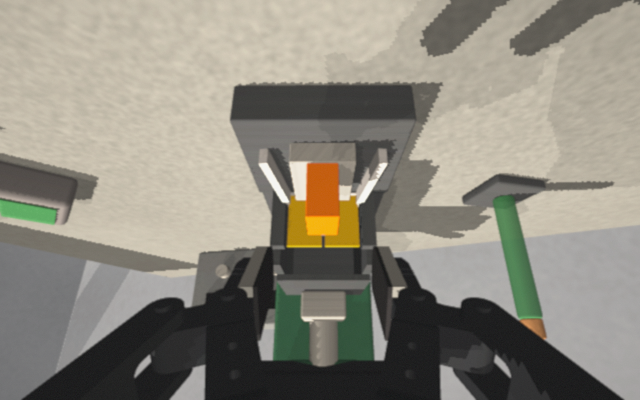

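The cassette stands square between the ribs, with the fin at (323,195), just before the closed yellow flaps. Next I'll close the jaws and push it through.

```bash
python3 - <<'E'
from h import *
arm.gripper_to(0.0,effort=40)
p,R=pose(STA,(-.125,0,.075),40,L=.173)
arm.line_to(p,rate=.12)
arm.line_to(pose(STA,(-.115,0,.056),40,L=.173)[0],rate=.1)
st()
h=arm.line_to(pose(STA,(-.03,0,.056),40,L=.173)[0],rate=.05,until_force=20)
s=st();print(h)
snap('wrist','w7.png');snap('top','top7.png')
E
```

```text
t 18.57 ee [ 0.3724 -0.1395  0.1675] F [-0.07  0.33 -0.4 ] op 0.0003 q [-0.37  0.72  2.41  3.22  0.86  1.57]
t 19.56 ee [ 0.4137 -0.1595  0.1672] F [ 0.02 -0.01 -1.05] op 0.0002 q [-0.38  0.71  2.32  3.22  0.75  1.56]
True
```

View pics/w7.png

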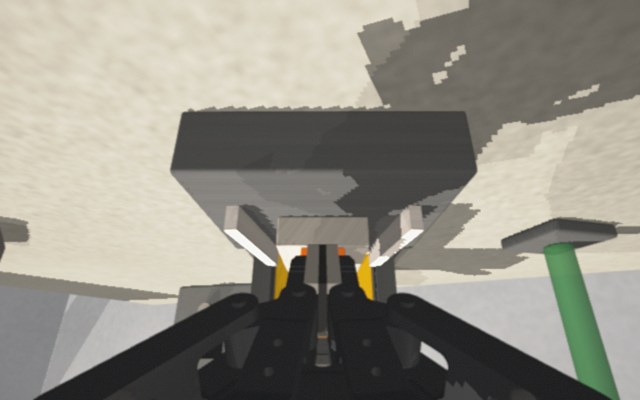

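It stopped on a 20 N spike, with the cassette's front just entering the flaps, and the force is now back to zero. The picture shows the cassette still straight at (322,230), with the flaps opening. I'll continue slowly in short steps.

```bash
python3 - <<'E'
from h import *
s=st()
for x in (-.055,-.04,-.025,-.01,.005):
    h=arm.line_to(pose(STA,(x,0,.056),40,L=.173)[0],rate=.03,until_force=25)
    s=arm.get_state();print(x,h,(STA[1].T@s['force']).round(1),tolocal(STA,s['ee_pos']+.173*s['orientation'][:,0]).round(4),round(s['time'],2))
    if h: break
snap('wrist','w8.png')
E
```

```text
t 19.66 ee [ 0.4132 -0.1593  0.167 ] F [ 1.03 -0.   -0.76] op -0.0003 q [-0.38  0.71  2.32  3.22  0.75  1.56]
-0.055 True [-0.3 -0.  -0.3] [-0.0681 -0.0002  0.0541] 19.98
```

View pics/w8.png

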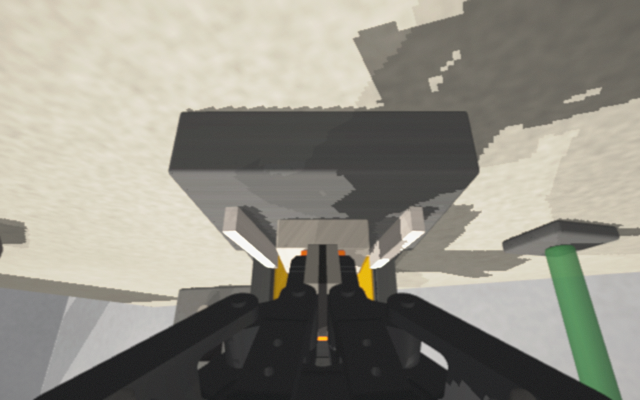

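The same stop again. I need to see what it's pressing against.

```bash
python3 - <<'E'
from h import *
s=st()
for c in ('top','scene'):
    im,d,P=snap(c,c+'9.png')
    o=proj(STA[0]+STA[1]@np.array([0,0,.05]),P);print(c,o)
    u,v=o.astype(int);k=38
    cr=im[max(0,v-k):v+k,u-k:u+k];cv2.imwrite('pics/'+c+'9c.png',cv2.resize(cr,None,fx=7,fy=7,interpolation=cv2.INTER_CUBIC)[:,:,::-1])
    vv,uu=np.mgrid[v-k:v+k,u-k:u+k];dd=d[v-k:v+k,u-k:u+k]
    X=((np.stack([uu*dd,vv*dd,dd],-1)@np.linalg.inv(P['intrinsics']).T)-P['t'])@P['R'];b=(X-STA[0])@STA[1]*1000
    m=(cr[...,0]>130)&(cr[...,2]<90)&(cr[...,1]<cr[...,0]*.66);q=b[m]
    if len(q): print('orange',len(q),np.percentile(q,[2,50,98],axis=0).round(1))
    m=(cr[...,0]>110)&(cr[...,2]<70)&(cr[...,1]>cr[...,0]*.66);q=b[m]
    if len(q): print('yellow',len(q),np.percentile(q,[2,50,98],axis=0).round(1))
E
```

```text
t 20.02 ee [ 0.4157 -0.1605  0.1666] F [-0.12  0.01  0.02] op -0.0001 q [-0.38  0.71  2.31  3.22  0.74  1.56]
top [387.52384364 193.05100809]
orange 3 [[-60.5  -7.7  86. ]
 [-60.3  -0.9  86. ]
 [-30.9   9.1  87.9]]
yellow 88 [[-58.5 -22.3  78.4]
 [-37.9   0.1  86.3]
 [ 14.   24.3  90.9]]
scene [257.68103761 194.53464646]
orange 3 [[-45.4  -5.6  87. ]
 [-40.4   8.1  89.1]
 [-26.2  10.4  91.1]]
yellow 71 [[-61.  -27.6  73.7]
 [-41.1  -2.7  85.4]
 [ 11.7  17.2  93.7]]
```

View pics/top9c.png

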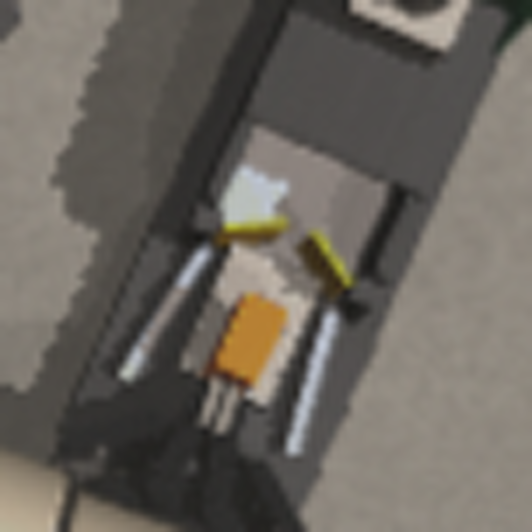

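View pics/scene9c.png

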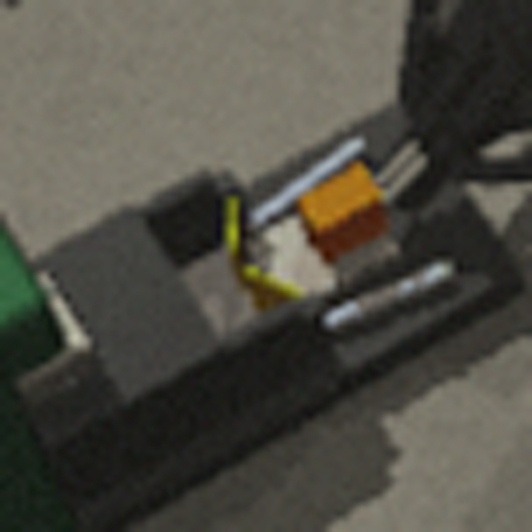

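The top crop shows the flaps about 0.5 rad open, with the cassette's nose straight between them. It isn't visibly jammed, so the stops look like short impact spikes. I'll push in 3 mm steps and read the settled force after each.

```bash
python3 - <<'E'
from h import *
x=-.066
while x<-.044:
    h=arm.line_to(pose(STA,(x,0,.056),40,L=.173)[0],rate=.03,until_force=35)
    s=arm.get_state();F=STA[1].T@s['force'];print(round(x,3),h,F.round(1),tolocal(STA,s['ee_pos']+.173*s['orientation'][:,0]).round(4),round(s['time'],2))
    if abs(F[0])>12: break
    x+=.003
im,d,P=snap('top','top10.png');cv2.imwrite('pics/top10c.png',cv2.resize(im[155:231,349:425],None,fx=7,fy=7,interpolation=cv2.INTER_CUBIC)[:,:,::-1])
E
```

```text
-0.066 False [-2.7 -0.2 -1.9] [-0.068  -0.0001  0.054 ] 20.38
-0.063 False [-8.9 -0.2  4.1] [-0.0662 -0.0001  0.0538] 20.62
-0.06 False [-12.8  -0.6   6.7] [-0.0637 -0.0001  0.0538] 20.88
```

View pics/top10c.png

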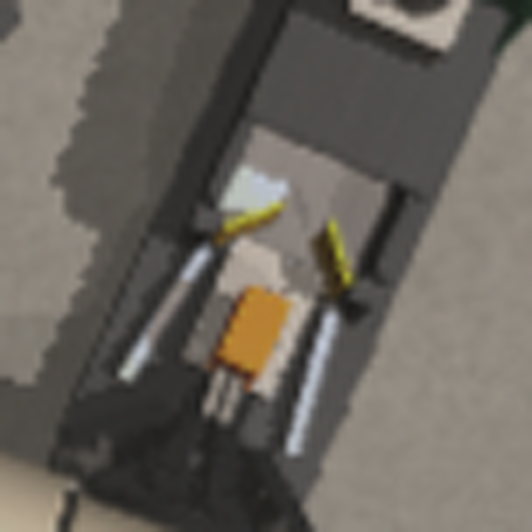

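The cassette is moving and the flaps are opening further. The push of about 13 N fits the base corners bearing close to the hinges. I'll keep going.

```bash
python3 - <<'E'
from h import *
x=-.056
while x<.0431:
    h=arm.line_to(pose(STA,(x,0,.056),40,L=.173)[0],rate=.04)
    s=arm.get_state();F=STA[1].T@s['force'];print(round(x,3),F.round(1),tolocal(STA,s['ee_pos']+.173*s['orientation'][:,0]).round(4),round(s['time'],2))
    if np.linalg.norm(F)>30: break
    x+=.0055
im,d,P=snap('top','top11.png');cv2.imwrite('pics/top11c.png',cv2.resize(im[155:231,349:425],None,fx=7,fy=7,interpolation=cv2.INTER_CUBIC)[:,:,::-1])
E
```

```text
-0.056 [-10.1  -0.1   4.3] [-0.0594 -0.      0.0538] 21.18
-0.051 [-7.  -0.5  2.6] [-0.0531 -0.      0.0541] 21.47
-0.045 [-4.6 -0.1  1.4] [-0.047  -0.      0.0543] 21.76
-0.04 [-3.8 -0.1  1.1] [-0.0408  0.      0.0546] 22.05
-0.034 [-3.5 -0.5  2.5] [-0.035   0.      0.0548] 22.34
-0.029 [-2.9  0.8  2.2] [-0.0294 -0.      0.0549] 22.63
-0.023 [-1.7  0.2  0. ] [-0.0241 -0.      0.0544] 22.93
-0.018 [-2.   0.4 -1.4] [-0.0189 -0.      0.0542] 23.22
-0.012 [-2.3  0.6 -1.2] [-0.0133 -0.      0.0544] 23.51
-0.007 [-1.5 -0.4 -0.4] [-0.0076 -0.      0.0546] 23.8
-0.001 [-1.8 -0.1 -1.6] [-0.0019 -0.      0.0547] 24.09
0.004 [-1.2 -0.1 -1.1] [ 0.0036 -0.      0.0547] 24.38
0.01 [-2.   0.9 -1.4] [ 0.0091 -0.      0.0547] 24.68
0.015 [-2.7  0.2 -2.1] [ 0.0146 -0.      0.0547] 24.97
0.021 [-1.1  0.1 -1.7] [ 0.0201 -0.      0.0547] 25.26
0.026 [-1.4 -0.  -0.9] [ 0.0257 -0.      0.0548] 25.55
0.032 [-0.8 -0.4 -1.1] [ 0.031  -0.      0.0547] 25.84
0.037 [-2.1  0.3 -0.7] [0.0363 0.     0.0546] 26.13
0.043 [-18.1   4.2   5.7] [0.038  0.0005 0.0527] 26.43
```

View pics/top11c.png

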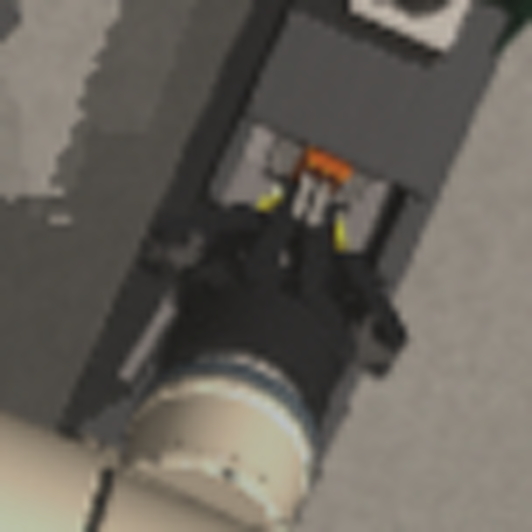

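Contact at the end is 18 N, probably a finger linkage touching a post. The near face should be about 45 mm past the line, more than the 34 mm needed. The top crop shows the fin at the roof's edge at (325,165). I'll draw back and check.

```bash
python3 - <<'E'
from h import *
for x in (.03,-.02,-.08): arm.line_to(pose(STA,(x,0,.058),40,L=.173)[0],rate=.10)
arm.line_to(pose(STA,(-.14,0,.14),40,L=.173)[0],rate=.15)
st()
snap('wrist','w12.png')
im,d,P=snap('top','top12.png');cv2.imwrite('pics/top12c.png',cv2.resize(im[155:231,349:425],None,fx=7,fy=7,interpolation=cv2.INTER_CUBIC)[:,:,::-1])
f=np.load('pics/w12.npz');im=f['im'].astype(float);d=f['d'];K,R,t=f['K'],f['R'],f['t']
v,u=np.mgrid[:400,:640]
X=((np.stack([u*d,v*d,d],-1)@np.linalg.inv(K).T)-t)@R;b=(X-STA[0])@STA[1]*1000
m=(im[...,0]>110)&(im[...,2]<60)&(d>0)&(abs(b[...,1])<45)
for nm,mm in (('yellow',m&(im[...,1]>.66*im[...,0])),('orange',m&(im[...,1]<.6*im[...,0]))):
    q=b[mm]; 
    if len(q): print(nm,len(q),np.percentile(q,[2,50,98],axis=0).round(1))
    if nm=='yellow':
      for s in (1,-1):
        r=q[(q[:,1]*s>2)]; print(np.polyfit(r[:,1],r[:,0],1))
E
```

```text
t 28.98 ee [ 0.3505 -0.1289  0.2512] F [-0.17  0.29  0.46] op -0.0004 q [-0.36  0.43  2.47  3.25  0.62  1.53]
yellow 3083 [[ -3.2 -31.   34.9]
 [ -1.8   1.6  59.2]
 [ 54.3  30.1  80.8]]
[ 0.32855345 -4.92846981]
[-0.47426858 -7.02121547]
orange 208 [[-149.8  -14.3   42.8]
 [  43.7   -0.    70. ]
 [ 135.5   10.3  132.9]]
```

View pics/w12.png

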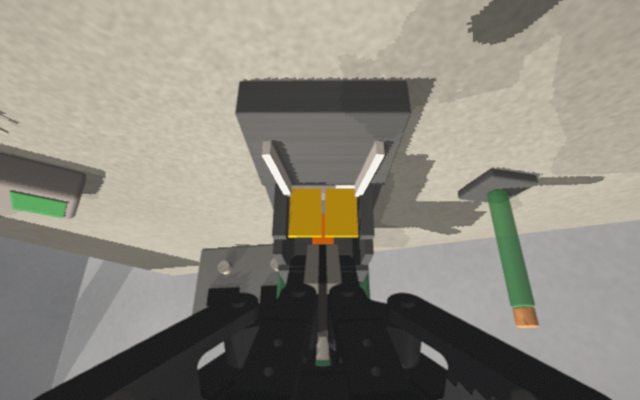

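View pics/top12c.png

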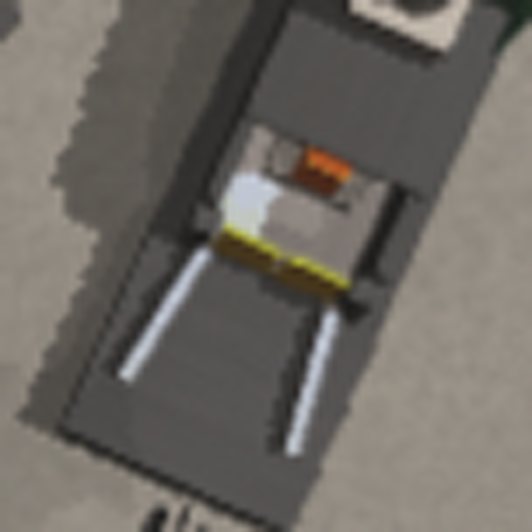

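The flaps look closed in both views, with the cassette standing behind them. I'll check flap angles and the cassette's height, since the fin top should be near 81 mm if the pan is down.

```bash
python3 - <<'E'
from h import *
def B(n):
    f=np.load('pics/'+n);im=f['im'].astype(float);d=f['d'];v,u=np.mgrid[:400,:640]
    X=((np.stack([u*d,v*d,d],-1)@np.linalg.inv(f['K']).T)-f['t'])@f['R'];return im,(X-STA[0])@STA[1]*1000
im,b=B('w12.npz')
m=(im[...,0]>110)&(im[...,2]<60)&(im[...,1]>.6*im[...,0])&(abs(b[...,0])<30)&(b[...,2]>40)&(b[...,2]<76)
for s in (1,-1):
    q=b[m&(b[...,1]*s>4)&(b[...,1]*s<28)];print('flap',s,len(q),np.polyfit(q[:,1],q[:,0],1).round(3),np.ptp(q[:,0]).round(1))
im,b=B('top12.npz')
m=(im[...,0]>100)&(im[...,2]<80)&(im[...,0]>1.6*im[...,1])&(abs(b[...,1])<20)&(b[...,0]>20)&(b[...,0]<80)&(b[...,2]<99)
print('fin',b[m].round(1).tolist())
m=(b[...,0]>8)&(b[...,0]<30)&(abs(b[...,1])<25)&(b[...,2]<40);print('pan z',np.median(b[m][:,2]),m.sum())
im,b=B('top0.npz')
m=(b[...,0]>8)&(b[...,0]<30)&(abs(b[...,1])<25)&(b[...,2]<40);print('pan z before',np.median(b[m][:,2]),m.sum())
E
```

```text
flap 1 917 [-0.003 -1.813] 4.6
flap -1 911 [-0.007 -1.874] 4.3
fin [[48.2, 10.0, 95.3], [48.2, 7.9, 84.2], [50.3, 4.8, 81.6], [51.2, 1.9, 83.3], [45.7, 3.8, 87.2], [48.0, 0.7, 84.0], [50.9, -2.7, 78.3], [54.0, -6.2, 71.9], [46.9, -3.8, 81.8], [47.4, -6.4, 85.2], [50.5, -9.9, 78.9], [45.1, -8.0, 82.4]]
pan z 27.044991475718106 68
pan z before 30.568143996108812 71
```

Both flaps are at about 0 rad and the pan's top dropped about 3.5 mm. I'll average a few more frames for a firmer pan figure and check the bystanders.

```bash
python3 - <<'E'
from h import *
arm.line_to(pose(STA,(-.17,0,.22),40,L=.173)[0],rate=.15)
z=[]
f0=np.load('pics/top0.npz')
v,u=np.mgrid[:400,:640]
def loc(d,P):
    X=((np.stack([u*d,v*d,d],-1)@np.linalg.inv(P['intrinsics']).T)-P['t'])@P['R'];return (X-STA[0])@STA[1]*1000
for i in range(6):
    im,d,P=snap('top','top13.png');z.append(d)
b0=loc(f0['d'],P);b=loc(np.mean(z,0),P)
m=(b0[...,0]>8)&(b0[...,0]<36)&(abs(b0[...,1])<28)&(b0[...,2]<38)&(b[...,2]<38)
print(m.sum(),b0[m][:,2].mean(),b[m][:,2].mean(), np.median(b0[m][:,2]-b[m][:,2]))
m=(b0[...,0]>-100)&(b0[...,0]<-85)&(abs(b0[...,1])<50);print('ledge change',np.median(b0[m][:,2]-b[m][:,2]))
for n in ['test_tube','shell_tray','header_bar','probe','meter','contact_jar']:
    r=arm.search_frame('top',n); print(n,[(np.round(x['rect'],0),round(x['conf'],2)) for x in r[:1]])
st()
E
```

```text
101 30.173341014359313 25.74988277122436 4.3853915305522655
ledge change -0.6682775202692142
test_tube [(array([341., 156.,  22.,  27.]), 0.8)]
shell_tray [(array([153., 256.,  50.,  40.]), 0.96)]
header_bar [(array([309., 262.,  26.,  35.]), 0.74)]
probe [(array([450., 268.,   8.,  37.]), 0.46)]
meter [(array([480., 233.,  40.,  53.]), 0.75)]
contact_jar []
t 30.4 ee [ 0.3229 -0.1157  0.3311] F [-0.79  0.48 -0.41] op 0.0 q [-0.35  0.12  2.49  3.37  0.34  1.42]
```

View pics/top13.png

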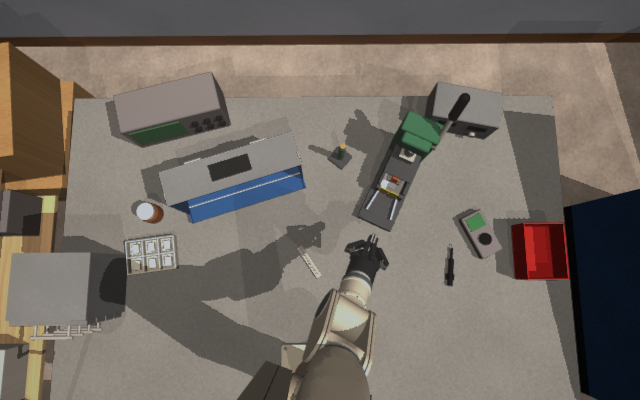

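The pan is down about 4 mm, the flaps at (390,187) are closed, and every bystander is where it started, including the jar at (149,212). The robot touches nothing, so I'm handing in.

```bash
python3 -c "
from h import *
print(arm.finish_job())"
```

```text
the job is handed in; nothing more can be done
None
```

The cassette is standing on the pan inside the crimping station with both flaps shut behind it. I handed the job in at about 30.5 s of the 72 s allowed; no verdict is reported.

**What I did**
- **Finding it:** The cassette was partly visible to the top and wrist cameras, so I had a first estimate of its position. I then reached in with the tool tilted 40° and felt both sides of the fin, which put its middle at y ≈ 18.7 mm from mid-trough.
- **Placing it:** I lifted it out by the fin and set it on the ledge between the ribs. Then I pushed it through the flaps with the jaws closed.

**Last checks**
- **Flaps:** Both read about 0 rad from the wrist camera's depth after I withdrew. I couldn't read how far they opened during the push. At first they showed about 0.5 rad, then opened further as the 46 mm wide base passed between them.
- **Pan:** It dropped about 4 mm over a six-frame average; an earlier single frame gave 3.5 mm.
- **Cassette:** Its near end is about 44 mm past the flap line, against the 34 mm needed.
- **Bystanders:** None had moved in the top picture. The detector missed the amber jar in that last frame, so I checked it by eye.

**What went less smoothly**
- **Spikes at the flaps:** Two force-limited pushes stopped early, at 20 N and 25 N limits. Short steps got it through at about 13 N settled force.
- **Contact at the end:** The last few millimetres of the push showed 18 N, probably a finger linkage touching a post. I backed off there, with the cassette already far enough in.

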